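# Park bottles, cup and box on their outline mats

## Robot

A 6-joint arm with a two-finger parallel gripper is mounted at the origin on a cart in front of the work surface, level with it; the furniture and walls round the work are solid. World frame = base frame: x ahead of the robot, y to its left, z up, the work surface at z = 0. Lengths are in mm, angles in rad, forces in N, time in s.
With the tool pointing down it reaches from about 250 to 725 mm from the base axis. Payload 9.7 kg.
Tool frame: the origin (TCP) lies at the very end of the fingers, on their centre line; the grasp point (between the pads) lies 19 mm behind it; y points along the fingers, x is the direction in which the jaws open and shut, and the axes are right-handed (so a half turn about y gives the same grasp; the last joint's range is limited). The gripper opens to 85 mm and grips with 20 to 120 N. Pads are 22 mm wide; open, the fingers measure 114 mm over their backs; the gripper's body (76 mm by 85 mm) begins 54 mm behind the grasp point. The pads swing forward as they close: fully open they stand 13 mm farther back than shut.
Start: joints at [1.22, 0.087, 0.176, 1.66, 0, 1.571], TCP at [189.004, 516.502, 231.284] pointing down, gripper open.
Joint ranges: [-3.13, 3.13], [-0.85, 1.81], [-1.15, 1.24], [-2.2, 2.28], [-1.44, 1.52], [-3.14, 3.14]. Speed limits (rad/s): [2.22, 2.22, 2.57, 3.14, 3.14, 3.14].

## Interface

Orientations are given as a unit quaternion [x, y, z, w].
In Python, from cell import arm gives the robot as it stands.
- The arm moves only by the shell command python3 -m jog 'ROWS' [FORCE]. ROWS is JSON, a list of rows, each an object of numbers: "dx", "dy", "dz": the shift along the tool's x, y, z in m; "rx", "ry", "rz": the turn, a rotation vector about the tool's x, y, z in rad; "jaw": the finger opening in m, from 0 to 0.0854. A call has 1 to 20 rows; each row shifts and turns the commanded pose from where the row before left it, along the tool's axes as they then stand; what a row does not reach is not made up. A row lasts 1/10 s, in which the tool goes at most 50 mm and 8.59 degrees, less where a joint would pass 70% of its speed; a pose out of reach is approached as far as the arm can. A call is refused whole if a number of a shift passes 0.05 or a number of a turn 0.15, either way. A call with a gripper value outside its range is refused whole. The fingers move at their own pace and stop on an object; FORCE is the grip in N (left out, the last holds). Time passes only in rows, so rows that do not move let the fingers close. It gives the time, the measured TCP pose, the force and the opening at its end, in the units of the state.
- arm.state(): the state, without advancing time (a new reading comes with each control period).
- arm.grab_frame(name): name is "scene" or "top" or "wrist"; returns a dict with "frame" (420x560x3 uint8, red, green, blue), "z_map" (420x560 float32, mm along the optical axis (not along the pixel's ray), 0 where there is no reading), "fx", "fy", "cx", "cy" (pixels), "rvec" (rotation vector, rad) and "tvec" (3), from world to camera coordinates, as OpenCV has them. Camera axes: x right, y down, z forward; pixel columns grow to the right and rows downward; lengths in mm; the calibration is good to about 2 mm. The wrist camera is an equidistant fisheye: a pixel r from the principal point sees the ray r / f radians off the axis. A picture is of the moment at which its call begins.
- arm.sign_off(): hands the job in, once; it reports no verdict.
The state is a dict: "clock": time; "joints": joint angles; "qd": joint speeds; "tau": joint torques, N m; "ee_pos": TCP position; "orientation": TCP orientation; "contact_force": force on the tool from outside, world axes, zero at the start; "ft_torque": the same for the moment, N m; "grip_width": finger opening in mm.
Only numpy, scipy, OpenCV 4.12 (cv2) and the standard library are available. Lean on these libraries where they do the work, as an engineer would, in place of code of your own. Each camera call takes 0.05 s, during which the arm holds its last target. There are 200 camera calls.

## Task

Tidy the microscope bench: stand the brown oil bottle, the white dropper bottle, the specimen cup and the small cardboard box upright, each on the parking mat whose dark silhouette matches its outline, centred on the silhouette, with the box also lined up with its rectangle (either way round). Leave all four released and at rest, leave the tally counter and the slide box where they are, and mind the wall shelf above the back of the bench.

Things in the scene. Friction and masses are not known exactly. Their poses are not given: they have to be found in the camera images.
- oil_bottle_mid (a point): Small brown glass dropper bottle with a pointed dark cap, round foot 26 mm in diameter, 73 mm tall, about 25 to 40 g. Loose, standing upright on the worktop or mat. The point is its centre, half-way up; z up; any yaw. The straight body can be gripped anywhere in the lower 40 mm.
- specimen_cup_mid (a point): White plastic specimen cup with a screwed-on red lid, 66 mm tall; the lid is 65.6 mm across and 14 mm high (52 to 66 mm above the foot), the cup below is up to 60 mm across and narrows towards the foot. Light, about 30 to 50 g. Loose, standing upright on the worktop or mat. The point is its centre, half-way up; z up; any yaw. Grip it across the middle or by the lid.
- film_box_mid (a point): Small black-and-yellow cardboard box of cover glasses, 40 mm (its x) by 55 mm (its y) by 32 mm tall, about 40 to 65 g. Loose, standing upright on the worktop or mat. The point is its centre, half-way up; x along the 40 mm side, y along the 55 mm side, z up.
- white_bottle_mid (a point): White plastic dropper bottle with a pointed white cap and a label band, round foot and straight body 36 mm in diameter up to 70 mm, 97 mm tall with the cap, about 50 to 80 g. Loose, standing upright on the worktop or mat. The point is its centre, half-way up; z up; any yaw.
- small_round_mat_top (a point): Parking mat: fixed flat grey plastic plate, round, 46 mm across and 3 mm thick, with a flat dark silhouette in its middle: a disc 30 mm in diameter, the outline of the brown oil bottle's foot. It lies at a different place and turn each time. The point is the centre of the plate's upper face; z up.
- medium_round_mat_top (a point): Parking mat: fixed flat grey plastic plate, round, 56 mm across and 3 mm thick, with a flat dark silhouette in its middle: a disc 40 mm in diameter, the outline of the white dropper bottle's foot. It lies at a different place and turn each time. The point is the centre of the plate's upper face; z up.
- large_round_mat_top (a point): Parking mat: fixed flat grey plastic plate, round, 84 mm across and 3 mm thick, with a flat dark silhouette in its middle: a disc 68 mm in diameter, the outline of the specimen cup seen from above. It lies at a different place and turn each time. The point is the centre of the plate's upper face; z up.
- box_mat_top (a point): Parking mat: fixed flat grey plastic plate, rectangular, 60 x 75 mm across and 3 mm thick, with a flat dark silhouette in its middle: a rectangle 44 mm (x) by 59 mm (y), the outline of the small cardboard box. It lies at a different place and turn each time. The point is the centre of the plate's upper face; x along the short and y along the long side, z up.
- tally_counter: Bystander: grey hand tally counter, 60 x 54 x 29 mm, loose behind the work area, to be left where it is. Origin at the centre of its underside.
- slide_box: Bystander: blue flat slide box, 95 x 165 x 42 mm, loose behind the work area on the right, to be left where it is. Origin at the centre of its underside. It stands under a fixed wall shelf that runs along the back of the bench: the shelf's front edge is at x = 0.61 and its underside at z = 0.52, so keep the wrist and forearm in front of it and cross the bench in straight lines rather than swinging round at full reach.

How it is judged (in metres and radians):
At the end, for the whole second after the job is handed in: Each of the four things stands upright (within 0.1 rad) and at rest on its own mat, resting on the mat's face (height within 4 mm), its centre within 12 mm of the middle of the silhouette; the box is lined up with its silhouette within 0.2 rad, either way round (horizontal distance between oil_bottle_mid and small_round_mat_top below 0.012 m and z of oil_bottle_mid in the frame of small_round_mat_top between 0.0325 and 0.0405 m and angle between each of oil_bottle_mid, white_bottle_mid, specimen_cup_mid, film_box_mid's own z axis and vertical below 0.1 rad and linear speed of each of oil_bottle, white_bottle, specimen_cup, film_box below 0.02 m/s and horizontal distance between white_bottle_mid and medium_round_mat_top below 0.012 m and z of white_bottle_mid in the frame of medium_round_mat_top between 0.0445 and 0.0525 m and horizontal distance between specimen_cup_mid and large_round_mat_top below 0.012 m and z of specimen_cup_mid in the frame of large_round_mat_top between 0.029 and 0.037 m and horizontal distance between film_box_mid and box_mat_top below 0.012 m and z of film_box_mid in the frame of box_mat_top between 0.012 and 0.02 m and angle between the x axis of film_box_mid and the x axis of box_mat_top, either way round below 0.2 rad); the robot touches nothing.
It fails at once if the tally counter is pushed more than 20 mm out of place (distance of tally_counter from where it was at the start of the episode above 0.02 m).
It fails at once if the slide box is pushed more than 20 mm out of place (distance of slide_box from where it was at the start of the episode above 0.02 m).
It also fails if it takes over 104 s, if anything falls off the work surface, if the arm or the gripper's body presses on something with over 40 N, if the wrist force passes 120 N, or if a joint passes its speed limit or range.

## Working session

There is one attempt and no reset: what is moved stays moved. The work goes in short steps, Python scripts to look and compute and a shell command to move; the robot and the scene stay as the last step left them, time stands still between calls to the robot, and variables do not carry over. Pictures are saved under pics/ and viewed, about 12 in all and at most 16, crops included, and the job is handed in when it is done.

```bash
ls; mkdir -p pics; python3 - <<'E'
from cell import arm
import cv2
print(arm.state())
for n in("scene","top"):
    f=arm.grab_frame(n); cv2.imwrite(f"pics/{n}1.png",f["frame"][:,:,::-1]); print(n,f["fx"],f["cx"],f["cy"],f["rvec"],f["tvec"])
E
```

```text
pics
{'clock': 0.0, 'joints': array([1.21994500e+00, 8.75066453e-02, 1.75127982e-01, 1.65979302e+00,
       8.08485603e-06, 1.57080424e+00]), 'qd': array([ 0.00037625, -0.00119531,  0.00017069,  0.00040265, -0.00092718,
        0.00187621]), 'tau': array([-1.01031674e-03, -5.20395112e+01,  4.64797604e+01,  1.64466334e-02,
       -3.55554766e-05, -1.57064420e-05]), 'ee_pos': array([188.9540214 , 516.28360607, 230.5543067 ]), 'orientation': array([ 0.57986749,  0.40465993, -0.40546034, -0.57931507]), 'contact_force': array([-0.37044169,  0.63213554,  0.40635189]), 'ft_torque': array([ 0.00953668, -0.03540027, -0.00888893]), 'grip_width': 85.52101292301602}
scene 385.6602356237999 272.234789756338 209.1276657603125 [ 1.91763903 -0.55983357  0.39265998] [-446.64443571  155.87435396  782.36644012]
top 457.17946418188046 276.7033661502771 213.50629595506427 [ 2.10612116 -2.13356803  0.20912359] [ -20.11952997  513.99268409 1119.75969959]
```

View pics/top1.png

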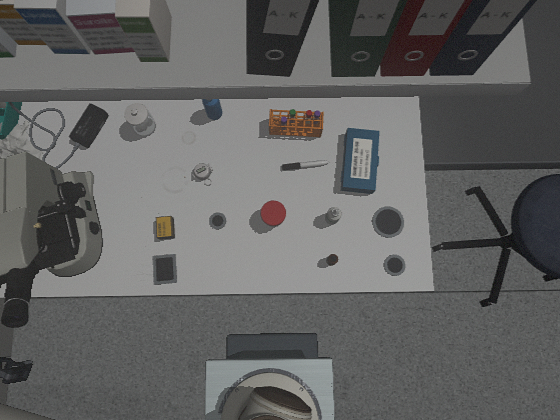

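View pics/scene1.png

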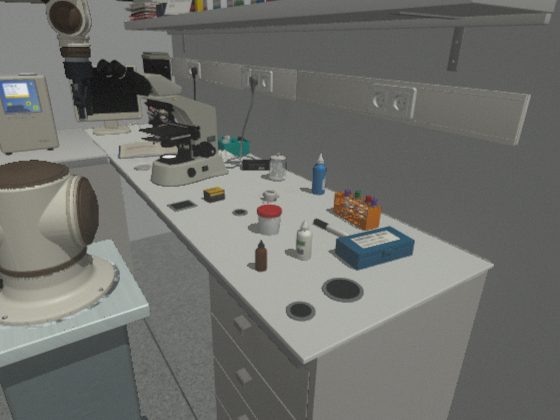

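```bash
python3 - <<'E'
from scipy.spatial.transform import Rotation as R
print(R.from_quat([ 0.57986749,  0.40465993, -0.40546034, -0.57931507]).as_matrix().round(3))
E
```

```text
[[ 0.344 -0.    -0.939]
 [ 0.939 -0.001  0.344]
 [-0.001 -1.     0.   ]]
```

```bash
cat > h.py <<'E'
import numpy as np, cv2
from cell import arm
from scipy.spatial.transform import Rotation as R
def on_plane(f,u,v,z):
    M=R.from_rotvec(np.ravel(f["rvec"])).as_matrix(); c=-M.T@np.ravel(f["tvec"])
    d=M.T@np.array([(u-f["cx"])/f["fx"],(v-f["cy"])/f["fy"],1]); return c+d*(z-c[2])/d[2]
E
python3 - <<'E'
from h import *
import pickle
f=arm.grab_frame("top"); pickle.dump(f,open("top.pkl","wb"))
a=f["frame"][190:290,140:410,::-1]; b=cv2.resize(a,None,fx=2.9,fy=2.9,interpolation=cv2.INTER_CUBIC); cv2.imwrite("pics/crop1.png",b)
g=cv2.cvtColor(a,cv2.COLOR_BGR2HSV)
m=((g[:,:,2]<125)|(g[:,:,1]>80)).astype('uint8')
n,l,s,c=cv2.connectedComponentsWithStats(m)
for i in range(1,n):
    if s[i,4]>40:
        u,v=c[i]+[140,190]; 
        r=cv2.minAreaRect(np.argwhere(l==i)[:,::-1].astype('float32'))
        print(s[i],(u,v),on_plane(f,u,v,3)[:2].round(1),on_plane(f,u,v,32)[:2].round(1),on_plane(f,u,v,66)[:2].round(1),r)
M=R.from_rotvec(f["rvec"]).as_matrix();print(-M.T@f["tvec"],M)
E
```

```text
[193   0  43   7 205] (np.float64(354.42926829268293), np.float64(192.04390243902438)) [ 579.1 -236.7] [ 572.1 -231.5] [ 563.8 -225.5] ((214.0, 3.0), (6.0, 42.0), 90.0)
[109  10  37  34 845] (np.float64(267.42958579881656), np.float64(216.87100591715978)) [514.2  -2.1] [508.7  -2.6] [502.2  -3.2] ((127.42306518554688, 26.88460922241211), (25.793560028076172, 39.10636520385742), 56.3099365234375)
[173  17  28  22 341] (np.float64(326.07917888563054), np.float64(218.74780058651027)) [ 507.1 -158. ] [ 501.8 -154.7] [ 495.5 -150.9] ((186.71841430664062, 28.895305633544922), (15.862222671508789, 29.681581497192383), 57.2647705078125)
[231  16  33  32 803] (np.float64(387.4956413449564), np.float64(221.6587795765878)) [ 497.2 -320.8] [ 492.1 -313.6] [ 486.1 -305.1] ((247.30003356933594, 31.900001525878906), (31.75216293334961, 30.857738494873047), 26.56505012512207)
[ 69  22  18  18 241] (np.float64(217.1286307053942), np.float64(220.49377593360995)) [506.1 131.6] [500.8 127.8] [494.6 123.4] ((77.5, 30.5), (17.0, 17.0), 0.0)
[ 13  26  22  26 505] (np.float64(163.5029702970297), np.float64(
[... 229 characters left out ...]
4.22758674621582, 78.86897277832031), (29.713342666625977, 23.841140747070312), 86.633544921875)
[177  64  22  14 199] (np.float64(327.6130653266332), np.float64(260.90954773869345)) [ 395.1 -158.2] [ 392.5 -154.9] [ 389.4 -151.1] ((187.2000274658203, 71.40000915527344), (10.733125686645508, 22.360679626464844), 63.43495178222656)
[243  64  22  22 376] (np.float64(393.9015957446809), np.float64(264.83244680851067)) [ 382.7 -330.7] [ 380.4 -323.2] [ 377.7 -314.5] ((253.5, 74.5), (21.0, 21.0), 90.0)
[ 287.2143755   -23.14739722 1198.09313499] [[-1.30048900e-02 -9.99915258e-01  5.92012127e-04]
 [-9.81000423e-01  1.26442646e-02 -1.93593112e-01]
 [ 1.93569221e-01 -3.09842127e-03 -9.81081728e-01]]
```

View pics/crop1.png

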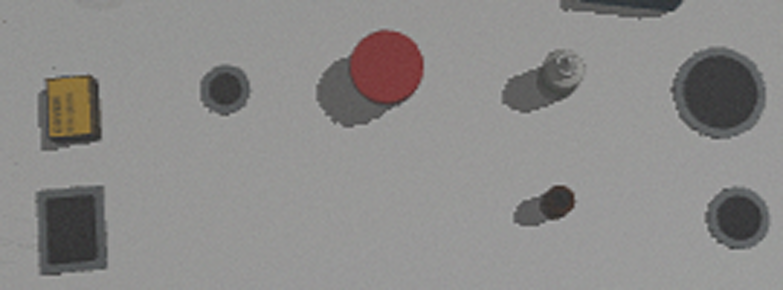

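```bash
cat >> h.py <<'E'
def cloud(f):
    z=f["z_map"].astype(float); v,u=np.mgrid[:z.shape[0],:z.shape[1]]
    P=np.stack([(u-f["cx"])/f["fx"]*z,(v-f["cy"])/f["fy"]*z,z],-1)
    M=R.from_rotvec(np.ravel(f["rvec"])).as_matrix()
    W=(P-np.ravel(f["tvec"]))@M; W[z==0]=np.nan; return W
def objs(f,near,r=60):
    W=cloud(f).reshape(-1,3); return W[np.hypot(W[:,0]-near[0],W[:,1]-near[1])<r]
E
python3 - <<'E'
from h import *
import pickle
f=pickle.load(open("top.pkl","rb"))
for n,u,v,z in[("cup",273.4,213.1,66),("box",164.8,226.9,32),("white",334.5,212.8,95),("brown",332.4,259,72),("mat corner",161.6,0,0)]:
    print(n,on_plane(f,u,v,z)[:2].round(1))
for n,c,b in[("cup",(505,-14),(60,72)),("box",(485,263),(27,40)),("white",(497,-165),(60,110)),("brown",(394,-160),(40,90)),("table",(440,0),(-20,20))]:
    w=objs(f,c,45); q=w[(w[:,2]>b[0])&(w[:,2]<b[1])]
    print(n,len(q),q.mean(0).round(1),q.min(0).round(1),q.max(0).round(1))
    if n=="box": print(cv2.minAreaRect(q[:,:2].astype('float32')))
# box mat edges
a=f["frame"][250:290,140:190].astype(int).sum(2)//3
m=(a<75).astype('uint8'); n,l,s,c=cv2.connectedComponentsWithStats(m); i=1+s[1:,4].argmax()
p=np.array([on_plane(f,x+140,y+250,3)[:2] for y,x in np.argwhere(l==i)],dtype='float32'); print(cv2.minAreaRect(p),s[i])
a=f["frame"][205:250,145:185].astype(int); m=(a[:,:,0]-a[:,:,2]>40).astype('uint8')
p=np.array([on_plane(f,x+145,y+205,32)[:2] for y,x in np.argwhere(m)],dtype='float32'); print(cv2.minAreaRect(p),len(p))
E
```

```text
cup [511.7 -18.4]
box [485.7 262.8]
white [ 504.8 -168.8]
brown [ 393.5 -162.4]
mat corner [1168.1  303.3]
cup 503 [512.6 -16.6  66.2] [480.8 -47.8  60.1] [544.4  15.6  71.9]
box 339 [486.4 265.7  32.9] [458.9 243.9  27. ] [514.5 286.5  39.4]
((486.8922424316406, 265.8477478027344), (55.03954315185547, 40.95901870727539), 3.6015050411224365)
white 154 [ 507.5 -169.8   73.7] [ 492.2 -186.8   60.2] [ 526.8 -153.9  100. ]
brown 85 [ 395.9 -164.6   55.2] [ 385.3 -176.9   43.6] [ 408.3 -154.1   73.9]
table 907 [4.398e+02 2.000e-01 9.000e-01] [396.9 -42.6  -7. ] [484.5  44.8  10.3]
((380.445556640625, 268.0538024902344), (59.857872009277344, 44.67967224121094), 5.053831100463867) [ 15   7  19  24 398]
((487.1009521484375, 266.2832946777344), (50.53867721557617, 33.687828063964844), 1.8416329622268677) 259
```

```bash
python3 -m jog '[{"ry":-0.1165},{"ry":-0.1165},{"ry":-0.1165},{"dx":-0.0417},{"dx":-0.0417},{"dx":-0.0417},{"dx":-0.0417},{"dx":-0.0417},{"dx":-0.0417},{"dz":-0.0496},{"dz":-0.0496},{"dz":-0.0496},{"dz":-0.0496},{"dz":-0.0496},{"dz":-0.0496},{"ry":-0.07},{"jaw":0.07},{}]' 30
```

```text
validation failed for argument at $[0]...
```

```bash
python3 -m jog '[{"dx":0,"dy":0,"dz":0,"rx":0,"ry":-0.1165,"rz":0,"jaw":0.0854}]'; python3 -m jog '[{"dx":0,"dy":0,"dz":0,"rx":0,"ry":-0.1165,"rz":0}]'
```

```text
clock: 0.25
ee_pos: [189.0, 516.4, 230.9]
orientation: [0.555, 0.438, -0.439, -0.555]
contact_force: [0.6, 0.8, 1.0]
grip_width: 85.0validation failed for argument at $[0]...
```

```bash
python3 -m jog '[{"dx":0,"dy":0,"dz":0,"rx":0,"ry":-0.1165,"rz":0,"jaw":0.0854},{"dx":0,"dy":0,"dz":0,"rx":0,"ry":-0.1165,"rz":0,"jaw":0.0854},{"dx":-0.05,"dy":0,"dz":0,"rx":0,"ry":0,"rz":0,"jaw":0.0854},{"dx":-0.05,"dy":0,"dz":0,"rx":0,"ry":0,"rz":0,"jaw":0.08},{"dx":-0.05,"dy":0,"dz":0,"rx":0,"ry":0,"rz":0,"jaw":0.07},{"dx":-0.05,"dy":0,"dz":0,"rx":0,"ry":0,"rz":0,"jaw":0.07},{"dx":-0.05,"dy":0,"dz":0,"rx":0,"ry":0,"rz":0,"jaw":0.07},{"dx":0,"dy":0,"dz":-0.05,"rx":0,"ry":0,"rz":0,"jaw":0.07},{"dx":0,"dy":0,"dz":-0.05,"rx":0,"ry":0,"rz":0,"jaw":0.07},{"dx":0,"dy":0,"dz":-0.05,"rx":0,"ry":0,"rz":0,"jaw":0.07},{"dx":0,"dy":0.03,"dz":-0.05,"rx":0,"ry":0,"rz":0,"jaw":0.07},{"dx":0,"dy":0.03,"dz":-0.05,"rx":0,"ry":0,"rz":0,"jaw":0.07},{"dx":0,"dy":0.03,"dz":-0.0475,"rx":0,"ry":0,"rz":0,"jaw":0.07},{"dx":0,"dy":0,"dz":0,"rx":0,"ry":-0.06,"rz":0,"jaw":0.07},{"dx":0,"dy":0,"dz":0,"rx":0,"ry":0,"rz":0,"jaw":0.07},{"dx":0,"dy":0,"dz":0,"rx":0,"ry":0,"rz":0,"jaw":0.07}]' 30
python3 - <<'E'
from h import *
s=arm.state();print(s["ee_pos"],s["joints"],R.from_quat(s["orientation"]).as_matrix().round(3))
f=arm.grab_frame("wrist");cv2.imwrite("pics/w1.png",f["frame"][:,:,::-1]);print(f["rvec"],f["tvec"],f["fx"])
E
```

```text
clock: 1.85
ee_pos: [466.5, 266.1, 153.5]
orientation: [0.485, 0.514, -0.514, -0.486]
contact_force: [0.4, -0.1, 0.3]
grip_width: 69.8
[466.48231992 266.14539639 153.48321869] [ 5.18434316e-01  4.04259084e-02 -2.32262576e-02  1.50704789e+00
  7.42254786e-05  4.61212039e-01] [[-0.057  0.    -0.998]
 [ 0.998  0.    -0.057]
 [ 0.    -1.    -0.   ]]
[-2.01998648 -2.14019926 -0.29125606] [-238.88281878 -478.00010873  174.09626828] 325.19226210127806
```

View pics/w1.png

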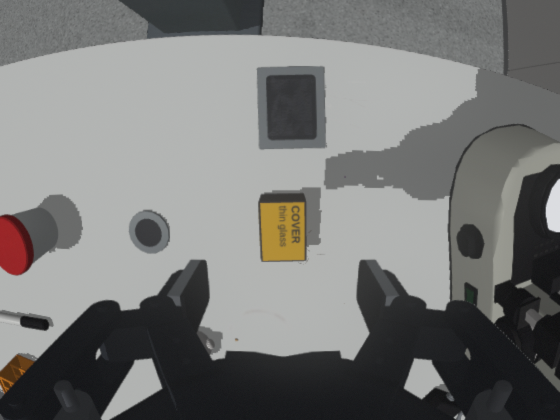

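```bash
python3 -m jog '[{"dx":0,"dy":0.03,"dz":-0.02,"rx":0,"ry":0,"rz":0,"jaw":0.07},{"dx":0,"dy":0.03,"dz":0,"rx":0,"ry":0,"rz":0,"jaw":0.07},{"dx":0,"dy":0.03,"dz":0,"rx":0,"ry":0,"rz":0,"jaw":0.07},{"dx":0,"dy":0.03,"dz":0,"rx":0,"ry":0,"rz":0,"jaw":0.07},{"dx":0,"dy":0.02,"dz":0,"rx":0,"ry":0,"rz":0,"jaw":0.07},{"dx":0,"dy":0.0085,"dz":0,"rx":0,"ry":0,"rz":0,"jaw":0.07},{"dx":0,"dy":0,"dz":0,"rx":0,"ry":0,"rz":0,"jaw":0.07}]' 30
```

```text
clock: 2.6
ee_pos: [486.1, 267.5, 4.7]
orientation: [-0.485, -0.514, 0.515, 0.485]
contact_force: [-0.3, -0.2, 0.1]
grip_width: 69.9
```

```bash
python3 -m jog '[{"dx":0,"dy":0,"dz":0,"rx":0,"ry":0,"rz":0,"jaw":0.03},{"dx":0,"dy":0,"dz":0,"rx":0,"ry":0,"rz":0,"jaw":0.03},{"dx":0,"dy":0,"dz":0,"rx":0,"ry":0,"rz":0,"jaw":0.03},{"dx":0,"dy":0,"dz":0,"rx":0,"ry":0,"rz":0,"jaw":0.03},{"dx":0,"dy":0,"dz":0,"rx":0,"ry":0,"rz":0,"jaw":0.03},{"dx":0,"dy":0,"dz":0,"rx":0,"ry":0,"rz":0,"jaw":0.03},{"dx":0,"dy":-0.02,"dz":0,"rx":0,"ry":0,"rz":0,"jaw":0.03},{"dx":0,"dy":-0.03,"dz":0,"rx":0,"ry":0,"rz":0,"jaw":0.03},{"dx":0,"dy":0,"dz":0,"rx":0,"ry":0,"rz":0,"jaw":0.03}]' 30
```

```text
clock: 3.5
ee_pos: [488.8, 268.4, 59.4]
orientation: [0.486, 0.517, -0.512, -0.484]
contact_force: [-0.1, -0.0, -0.7]
grip_width: 39.8
```

```bash
python3 -m jog '[{"dx":0,"dy":0,"dz":0.03,"rx":0,"ry":0,"rz":0,"jaw":0.03},{"dx":0,"dy":0,"dz":0.03,"rx":0,"ry":0,"rz":0,"jaw":0.03},{"dx":0,"dy":0,"dz":0.03,"rx":0,"ry":0,"rz":0,"jaw":0.03},{"dx":0.007,"dy":0,"dz":0.017,"rx":0,"ry":0,"rz":0,"jaw":0.03},{"dx":0,"dy":0,"dz":0,"rx":0,"ry":0,"rz":0,"jaw":0.03},{"dx":0,"dy":0,"dz":0,"rx":0,"ry":0,"rz":0,"jaw":0.03}]' 30
```

```text
clock: 4.1
ee_pos: [379.9, 268.3, 55.0]
orientation: [0.485, 0.515, -0.514, -0.485]
contact_force: [-0.1, -0.1, -0.1]
grip_width: 39.6
```

```bash
python3 -m jog '[{"dx":0,"dy":0.02,"dz":0,"rx":0,"ry":0,"rz":0,"jaw":0.03},{"dx":0,"dy":0.015,"dz":0,"rx":0,"ry":0,"rz":0,"jaw":0.03},{"dx":0,"dy":0.008,"dz":0,"rx":0,"ry":0,"rz":0,"jaw":0.03},{"dx":0,"dy":0.0035,"dz":0,"rx":0,"ry":0,"rz":0,"jaw":0.03},{"dx":0,"dy":0,"dz":0,"rx":0,"ry":0,"rz":0,"jaw":0.03},{"dx":0,"dy":0,"dz":0,"rx":0,"ry":0,"rz":0,"jaw":0.03},{"dx":0,"dy":0,"dz":0,"rx":0,"ry":0,"rz":0,"jaw":0.06},{"dx":0,"dy":0,"dz":0,"rx":0,"ry":0,"rz":0,"jaw":0.06},{"dx":0,"dy":0,"dz":0,"rx":0,"ry":0,"rz":0,"jaw":0.06},{"dx":0,"dy":0,"dz":0,"rx":0,"ry":0,"rz":0,"jaw":0.06}]' 30
python3 -m jog '[{"dx":0,"dy":-0.03,"dz":0,"rx":0,"ry":0,"rz":0,"jaw":0.06},{"dx":0,"dy":-0.04,"dz":0,"rx":0,"ry":0.06,"rz":0,"jaw":0.0854},{"dx":0,"dy":-0.04,"dz":0,"rx":0,"ry":0,"rz":0,"jaw":0.0854},{"dx":0,"dy":-0.04,"dz":0,"rx":0,"ry":0,"rz":0,"jaw":0.0854},{"dx":-0.04,"dy":0,"dz":-0.018,"rx":0,"ry":0,"rz":0,"jaw":0.0854},{"dx":-0.04,"dy":0,"dz":-0.018,"rx":0,"ry":0,"rz":0,"jaw":0.0854},{"dx":-0.04,"dy":0,"dz":-0.018,"rx":0,"ry":0,"rz":0,"jaw":0.0854},{"dx":-0.04,"dy":0,"dz":-0.018,"rx":0,"ry":0,"rz":0,"jaw":0.0854},{"dx":-0.04,"dy":0,"dz":-0.018,"rx":0,"ry":0,"rz":0,"jaw":0.0854},{"dx":-0.04,"dy":0,"dz":-0.018,"rx":0,"ry":0,"rz":0,"jaw":0.0854},{"dx":-0.045,"dy":0,"dz":-0.024,"rx":0,"ry":0,"rz":0,"jaw":0.0854},{"dx":0,"dy":0,"dz":0,"rx":0,"ry":0,"rz":0,"jaw":0.0854},{"dx":0,"dy":0,"dz":0,"rx":0,"ry":0,"rz":0,"jaw":0.0854}]' 30
python3 - <<'E'
from h import *
s=arm.state();print(s["ee_pos"],R.from_quat(s["orientation"]).as_matrix().round(3))
f=arm.grab_frame("wrist");cv2.imwrite("pics/w2.png",f["frame"][:,:,::-1])
f=arm.grab_frame("top");q=objs(f,(380,268),45);q=q[(q[:,2]>28)&(q[:,2]<45)];print(len(q),q.mean(0),cv2.minAreaRect(q[:,:2].astype('float32')))
E
```

```text
clock: 5.1
ee_pos: [379.6, 268.0, 8.1]
orientation: [-0.485, -0.514, 0.514, 0.485]
contact_force: [-0.5, 0.2, 0.5]
grip_width: 60.3
clock: 6.4
ee_pos: [510.7, -17.3, 157.7]
orientation: [-0.501, -0.499, 0.499, 0.501]
contact_force: [0.0, 0.6, 0.7]
grip_width: 85.4
[510.68139032 -17.25311871 157.69168087] [[ 0.004 -0.001 -1.   ]
 [ 1.     0.     0.004]
 [ 0.    -1.     0.001]]
367 [379.29957969 265.78965403  35.69751863] ((379.82733154296875, 266.3628234863281), (55.062015533447266, 41.31013488769531), 2.574976682662964)
```

View pics/w2.png

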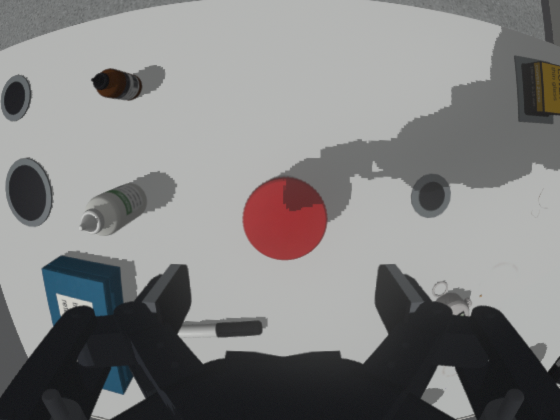

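```bash
python3 -m jog '[{"dx":0,"dy":0.03,"dz":-0.0015,"rx":0,"ry":0,"rz":0,"jaw":0.0854},{"dx":0,"dy":0.03,"dz":0,"rx":0,"ry":0,"rz":0,"jaw":0.0854},{"dx":0,"dy":0.03,"dz":0,"rx":0,"ry":0,"rz":0,"jaw":0.0854},{"dx":0,"dy":0.025,"dz":0,"rx":0,"ry":0,"rz":0,"jaw":0.0854},{"dx":0,"dy":0.0127,"dz":0,"rx":0,"ry":0,"rz":0,"jaw":0.0854},{"dx":0,"dy":0,"dz":0,"rx":0,"ry":0,"rz":0,"jaw":0.0854},{"dx":0,"dy":0,"dz":0,"rx":0,"ry":0,"rz":0,"jaw":0.05},{"dx":0,"dy":0,"dz":0,"rx":0,"ry":0,"rz":0,"jaw":0.05},{"dx":0,"dy":0,"dz":0,"rx":0,"ry":0,"rz":0,"jaw":0.05},{"dx":0,"dy":0,"dz":0,"rx":0,"ry":0,"rz":0,"jaw":0.05},{"dx":0,"dy":0,"dz":0,"rx":0,"ry":0,"rz":0,"jaw":0.05}]' 25
```

```text
clock: 7.6
ee_pos: [513.2, -16.1, 32.2]
orientation: [0.501, 0.501, -0.499, -0.5]
contact_force: [-0.5, 1.4, 7.7]
grip_width: 64.6
```

```bash
python3 -m jog '[{"dx":0,"dy":-0.02,"dz":0,"rx":0,"ry":0,"rz":0,"jaw":0.05},{"dx":0,"dy":-0.04,"dz":0,"rx":0,"ry":0,"rz":0,"jaw":0.05},{"dx":0,"dy":-0.04,"dz":0,"rx":0,"ry":0,"rz":0,"jaw":0.05},{"dx":0,"dy":-0.03,"dz":0,"rx":0,"ry":0,"rz":0,"jaw":0.05},{"dx":0,"dy":0,"dz":0,"rx":0,"ry":0,"rz":0,"jaw":0.05},{"dx":-0.02,"dy":0,"dz":0.005,"rx":0,"ry":0,"rz":0,"jaw":0.05},{"dx":-0.04,"dy":0,"dz":0.005,"rx":0,"ry":0,"rz":0,"jaw":0.05},{"dx":-0.04,"dy":0,"dz":0.005,"rx":0,"ry":0,"rz":0,"jaw":0.05},{"dx":-0.04,"dy":0,"dz":0,"rx":0,"ry":0,"rz":0,"jaw":0.05},{"dx":-0.04,"dy":0,"dz":0,"rx":0,"ry":0,"rz":0,"jaw":0.05},{"dx":-0.04,"dy":0,"dz":0,"rx":0,"ry":0,"rz":0,"jaw":0.05},{"dx":-0.04,"dy":0,"dz":0,"rx":0,"ry":0,"rz":0,"jaw":0.05},{"dx":-0.03,"dy":0,"dz":0,"rx":0,"ry":0,"rz":0,"jaw":0.05},{"dx":-0.015,"dy":0,"dz":0,"rx":0,"ry":0,"rz":0,"jaw":0.05},{"dx":0,"dy":0,"dz":0,"rx":0,"ry":0,"rz":0,"jaw":0.05},{"dx":0,"dy":0,"dz":0,"rx":0,"ry":0,"rz":0,"jaw":0.05}]' 25
python3 - <<'E'
from h import *
s=arm.state();print(s["ee_pos"],s["grip_width"])
f=arm.grab_frame("wrist");cv2.imwrite("pics/w3.png",f["frame"][:,:,::-1])
E
```

```text
clock: 9.2
ee_pos: [496.6, -320.7, 160.2]
orientation: [-0.5, -0.5, 0.5, 0.501]
contact_force: [-0.3, -0.8, 0.4]
grip_width: 65.0
[ 496.61819264 -320.68334643  160.15539246] 65.04373354559942
```

View pics/w3.png

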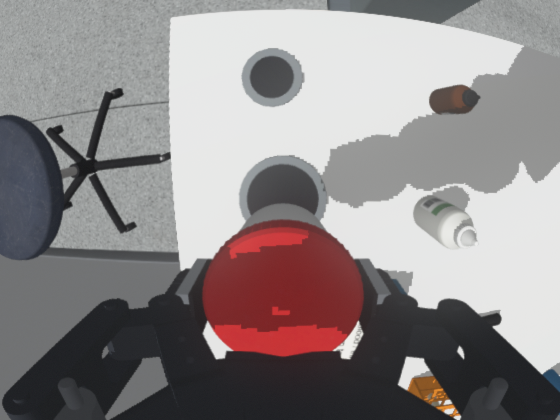

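```bash
python3 -m jog '[{"dx":0,"dy":0.03,"dz":0,"rx":0,"ry":0,"rz":0,"jaw":0.05},{"dx":0,"dy":0.03,"dz":0,"rx":0,"ry":0,"rz":0,"jaw":0.05},{"dx":0,"dy":0.03,"dz":0,"rx":0,"ry":0,"rz":0,"jaw":0.05},{"dx":0,"dy":0.02,"dz":0,"rx":0,"ry":0,"rz":0,"jaw":0.05},{"dx":0,"dy":0.01,"dz":0,"rx":0,"ry":0,"rz":0,"jaw":0.05},{"dx":0,"dy":0.0055,"dz":0,"rx":0,"ry":0,"rz":0,"jaw":0.05},{"dx":0,"dy":0,"dz":0,"rx":0,"ry":0,"rz":0,"jaw":0.05},{"dx":0,"dy":0,"dz":0,"rx":0,"ry":0,"rz":0,"jaw":0.05}]' 25
```

```text
clock: 10.05
ee_pos: [497.4, -321.2, 36.2]
orientation: [0.501, 0.5, -0.5, -0.5]
contact_force: [-1.0, -0.2, -0.4]
grip_width: 64.4
```

```bash
python3 -m jog '[{"dx":0,"dy":0.0015,"dz":0,"rx":0,"ry":0,"rz":0,"jaw":0.05},{"dx":0,"dy":0,"dz":0,"rx":0,"ry":0,"rz":0,"jaw":0.05}]' 25
python3 - <<'E'
from h import *
f=arm.grab_frame("scene");cv2.imwrite("pics/s2.png",cv2.resize(f["frame"][230:320,260:430,::-1],None,fx=4.5,fy=4.5,interpolation=cv2.INTER_CUBIC))
E
```

```text
clock: 10.25
ee_pos: [497.5, -321.4, 35.2]
orientation: [0.501, 0.5, -0.499, -0.499]
contact_force: [-2.0, 2.1, 8.6]
grip_width: 65.3
```

View pics/s2.png

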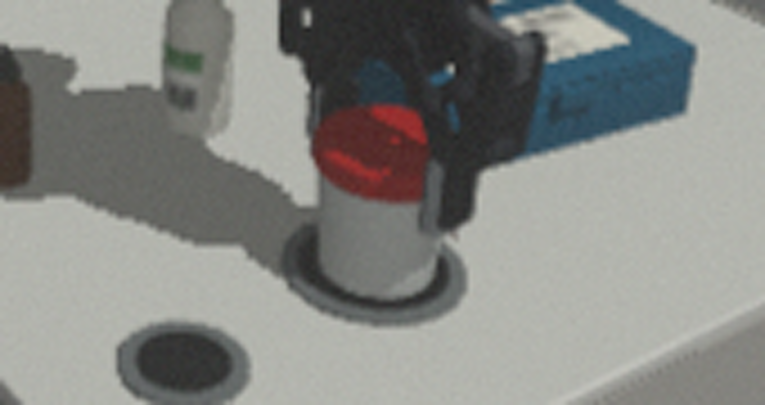

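Cup stands on the mat, contact at 8.6 N. Release, and go over the white bottle.

```bash
python3 -m jog '[{"dx":0,"dy":0,"dz":0,"rx":0,"ry":0,"rz":0,"jaw":0.0854},{"dx":0,"dy":0,"dz":0,"rx":0,"ry":0,"rz":0,"jaw":0.0854},{"dx":0,"dy":0,"dz":0,"rx":0,"ry":0,"rz":0,"jaw":0.0854},{"dx":0,"dy":0,"dz":0,"rx":0,"ry":0,"rz":0,"jaw":0.0854},{"dx":0,"dy":-0.03,"dz":0,"rx":0,"ry":0,"rz":0,"jaw":0.0854},{"dx":0,"dy":-0.03,"dz":0,"rx":0,"ry":0,"rz":0,"jaw":0.0854},{"dx":0,"dy":-0.03,"dz":0,"rx":0,"ry":0,"rz":0,"jaw":0.0854},{"dx":0,"dy":-0.04,"dz":0,"rx":0,"ry":0,"rz":0,"jaw":0.0854},{"dx":0.04,"dy":0,"dz":-0.003,"rx":0,"ry":0,"rz":0,"jaw":0.0854},{"dx":0.04,"dy":0,"dz":-0.003,"rx":0,"ry":0,"rz":0,"jaw":0.0854},{"dx":0.04,"dy":0,"dz":-0.003,"rx":0,"ry":0,"rz":0,"jaw":0.08},{"dx":0.031,"dy":0,"dz":0,"rx":0,"ry":0,"rz":0,"jaw":0.07},{"dx":0,"dy":0,"dz":0,"rx":0,"ry":0,"rz":0,"jaw":0.07},{"dx":0,"dy":0,"dz":0,"rx":0,"ry":0,"rz":0,"jaw":0.07}]' 25
python3 - <<'E'
from h import *
s=arm.state();print(s["ee_pos"])
f=arm.grab_frame("wrist");cv2.imwrite("pics/w4.png",f["frame"][:,:,::-1])
f=arm.grab_frame("top");q=objs(f,(493,-321),50);q=q[(q[:,2]>60)&(q[:,2]<80)];print(len(q),q.mean(0),q.min(0),q.max(0))
E
```

```text
clock: 11.7
ee_pos: [506.0, -169.8, 163.6]
orientation: [0.5, 0.5, -0.5, -0.5]
contact_force: [0.3, 0.2, -0.2]
grip_width: 69.8
[ 506.04064933 -169.79698796  163.58207091]
139 [ 489.22390959 -339.20805458   69.74617499] [ 466.77905292 -352.96224525   60.69706156] [ 514.50420397 -323.98322088   75.45415799]
```

View pics/w4.png

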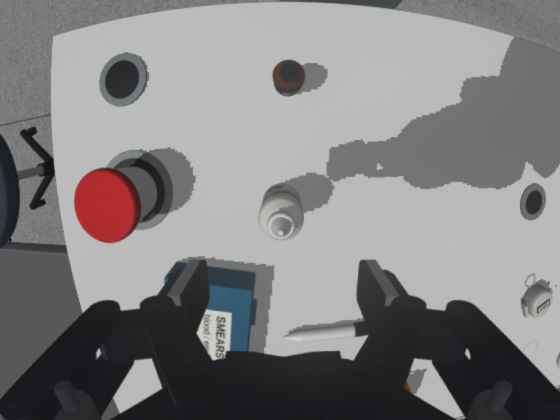

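```bash
python3 -m jog '[{"dx":0,"dy":0.03,"dz":0,"rx":0,"ry":0,"rz":0,"jaw":0.07},{"dx":0,"dy":0.03,"dz":0,"rx":0,"ry":0,"rz":0,"jaw":0.07},{"dx":0,"dy":0.03,"dz":0,"rx":0,"ry":0,"rz":0,"jaw":0.07},{"dx":0,"dy":0.025,"dz":0,"rx":0,"ry":0,"rz":0,"jaw":0.07},{"dx":0,"dy":0.0105,"dz":0,"rx":0,"ry":0,"rz":0,"jaw":0.07},{"dx":0,"dy":0,"dz":0,"rx":0,"ry":0,"rz":0,"jaw":0.07},{"dx":0,"dy":0,"dz":0,"rx":0,"ry":0,"rz":0,"jaw":0.025},{"dx":0,"dy":0,"dz":0,"rx":0,"ry":0,"rz":0,"jaw":0.025},{"dx":0,"dy":0,"dz":0,"rx":0,"ry":0,"rz":0,"jaw":0.025},{"dx":0,"dy":0,"dz":0,"rx":0,"ry":0,"rz":0,"jaw":0.025},{"dx":0,"dy":0,"dz":0,"rx":0,"ry":0,"rz":0,"jaw":0.025},{"dx":0,"dy":0,"dz":0,"rx":0,"ry":0,"rz":0,"jaw":0.025},{"dx":0,"dy":0,"dz":0,"rx":0,"ry":0,"rz":0,"jaw":0.025}]' 30
```

```text
clock: 13.1
ee_pos: [506.8, -170.7, 39.5]
orientation: [0.501, 0.5, -0.499, -0.499]
contact_force: [0.2, -1.0, 5.8]
grip_width: 35.5
```

```bash
python3 -m jog '[{"dx":0,"dy":-0.02,"dz":0,"rx":0,"ry":0,"rz":0,"jaw":0.025},{"dx":0,"dy":-0.04,"dz":0,"rx":0,"ry":0,"rz":0,"jaw":0.025},{"dx":0,"dy":-0.04,"dz":0,"rx":0,"ry":0,"rz":0,"jaw":0.025},{"dx":-0.02,"dy":0,"dz":0.02,"rx":0,"ry":0,"rz":0,"jaw":0.025},{"dx":-0.03,"dy":0,"dz":0.03,"rx":0,"ry":0,"rz":0,"jaw":0.025},{"dx":-0.03,"dy":0,"dz":0.03,"rx":0,"ry":0,"rz":0,"jaw":0.025},{"dx":-0.03,"dy":0,"dz":0.03,"rx":0,"ry":0,"rz":0,"jaw":0.025},{"dx":-0.03,"dy":0,"dz":0.013,"rx":0,"ry":0,"rz":0,"jaw":0.025},{"dx":-0.02,"dy":0,"dz":0,"rx":0,"ry":0,"rz":0,"jaw":0.025},{"dx":0,"dy":0,"dz":0,"rx":0,"ry":0,"rz":0,"jaw":0.025},{"dx":0,"dy":0,"dz":0,"rx":0,"ry":0,"rz":0,"jaw":0.025}]' 30
python3 - <<'E'
from h import *
s=arm.state();print(s["ee_pos"],s["grip_width"])
f=arm.grab_frame("wrist");cv2.imwrite("pics/w5.png",f["frame"][:,:,::-1])
E
```

```text
clock: 14.2
ee_pos: [382.6, -330.1, 138.0]
orientation: [-0.5, -0.5, 0.499, 0.501]
contact_force: [-0.7, 0.0, -0.7]
grip_width: 35.5
[ 382.60780683 -330.07731776  138.0470633 ] 35.53937890977719
```

View pics/w5.png

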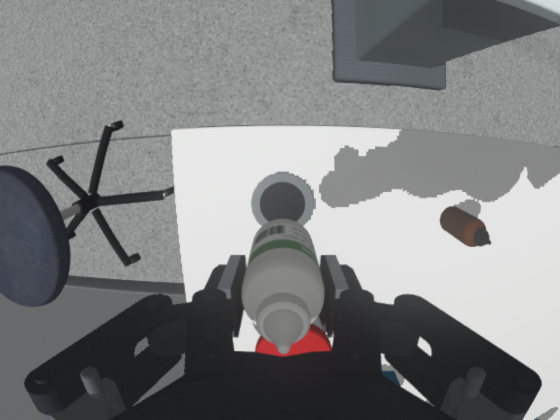

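```bash
python3 -m jog '[{"dx":0,"dy":0.03,"dz":0,"rx":0,"ry":0,"rz":0,"jaw":0.025},{"dx":0,"dy":0.03,"dz":0,"rx":0,"ry":0,"rz":0,"jaw":0.025},{"dx":0,"dy":0.02,"dz":0,"rx":0,"ry":0,"rz":0,"jaw":0.025},{"dx":0,"dy":0.01,"dz":0,"rx":0,"ry":0,"rz":0,"jaw":0.025},{"dx":0,"dy":0.005,"dz":0,"rx":0,"ry":0,"rz":0,"jaw":0.025},{"dx":0,"dy":0,"dz":0,"rx":0,"ry":0,"rz":0,"jaw":0.025},{"dx":0,"dy":0,"dz":0,"rx":0,"ry":0,"rz":0,"jaw":0.025}]' 30
python3 -m jog '[{"dx":0,"dy":0.001,"dz":0,"rx":0,"ry":0,"rz":0,"jaw":0.025},{"dx":0,"dy":0,"dz":0,"rx":0,"ry":0,"rz":0,"jaw":0.025},{"dx":0,"dy":0,"dz":0,"rx":0,"ry":0,"rz":0,"jaw":0.025}]' 30
```

```text
clock: 14.95
ee_pos: [383.3, -330.3, 44.0]
orientation: [0.501, 0.5, -0.5, -0.5]
contact_force: [-0.6, -0.1, -0.2]
grip_width: 35.3
clock: 15.25
ee_pos: [382.9, -330.3, 42.3]
orientation: [0.501, 0.5, -0.5, -0.5]
contact_force: [0.5, -0.1, 1.0]
grip_width: 35.5
```

```bash
python3 -m jog '[{"dx":0,"dy":0.001,"dz":0,"rx":0,"ry":0,"rz":0,"jaw":0.025},{"dx":0,"dy":0,"dz":0,"rx":0,"ry":0,"rz":0,"jaw":0.025},{"dx":0,"dy":0,"dz":0,"rx":0,"ry":0,"rz":0,"jaw":0.065},{"dx":0,"dy":0,"dz":0,"rx":0,"ry":0,"rz":0,"jaw":0.065},{"dx":0,"dy":0,"dz":0,"rx":0,"ry":0,"rz":0,"jaw":0.065},{"dx":0,"dy":0,"dz":0,"rx":0,"ry":0,"rz":0,"jaw":0.065},{"dx":0,"dy":-0.02,"dz":0,"rx":0,"ry":0,"rz":0,"jaw":0.065},{"dx":0,"dy":-0.03,"dz":0,"rx":0,"ry":0,"rz":0,"jaw":0.065},{"dx":0,"dy":-0.03,"dz":0,"rx":0,"ry":0,"rz":0,"jaw":0.065},{"dx":0,"dy":-0.03,"dz":0,"rx":0,"ry":0,"rz":0,"jaw":0.065},{"dx":0,"dy":-0.01,"dz":0,"rx":0,"ry":0,"rz":0,"jaw":0.065},{"dx":0.03,"dy":0,"dz":-0.003,"rx":0,"ry":0,"rz":0,"jaw":0.065},{"dx":0.04,"dy":0,"dz":-0.003,"rx":0,"ry":0,"rz":0,"jaw":0.065},{"dx":0.04,"dy":0,"dz":-0.003,"rx":0,"ry":0,"rz":0,"jaw":0.065},{"dx":0.035,"dy":0,"dz":-0.003,"rx":0,"ry":0,"rz":0,"jaw":0.065},{"dx":0.021,"dy":0,"dz":0,"rx":0,"ry":0,"rz":0,"jaw":0.065},{"dx":0,"dy":0,"dz":0,"rx":0,"ry":0,"rz":0,"jaw":0.065},{"dx":0,"dy":0,"dz":0,"rx":0,"ry":0,"rz":0,"jaw":0.065}]' 30
python3 - <<'E'
from h import *
s=arm.state();print(s["ee_pos"])
f=arm.grab_frame("wrist");cv2.imwrite("pics/w6.png",f["frame"][:,:,::-1])
E
```

```text
clock: 17.05
ee_pos: [394.9, -163.9, 160.4]
orientation: [-0.5, -0.5, 0.5, 0.5]
contact_force: [0.5, -0.2, 0.0]
grip_width: 65.0
[ 394.88839271 -163.91803544  160.39477411]
```

View pics/w6.png

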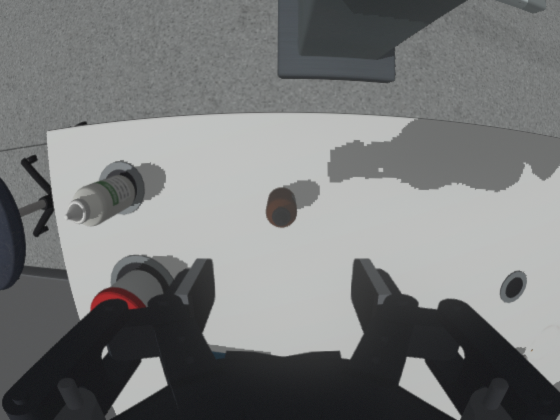

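```bash
python3 -m jog '[{"dx":0,"dy":0.03,"dz":0,"rx":0,"ry":0,"rz":0,"jaw":0.065},{"dx":0,"dy":0.03,"dz":0,"rx":0,"ry":0,"rz":0,"jaw":0.065},{"dx":0,"dy":0.03,"dz":0,"rx":0,"ry":0,"rz":0,"jaw":0.065},{"dx":0,"dy":0.03,"dz":0,"rx":0,"ry":0,"rz":0,"jaw":0.065},{"dx":0,"dy":0.017,"dz":0,"rx":0,"ry":0,"rz":0,"jaw":0.065},{"dx":0,"dy":0.0105,"dz":0,"rx":0,"ry":0,"rz":0,"jaw":0.065},{"dx":0,"dy":0,"dz":0,"rx":0,"ry":0,"rz":0,"jaw":0.065},{"dx":0,"dy":0,"dz":0,"rx":0,"ry":0,"rz":0,"jaw":0.015},{"dx":0,"dy":0,"dz":0,"rx":0,"ry":0,"rz":0,"jaw":0.015},{"dx":0,"dy":0,"dz":0,"rx":0,"ry":0,"rz":0,"jaw":0.015},{"dx":0,"dy":0,"dz":0,"rx":0,"ry":0,"rz":0,"jaw":0.015},{"dx":0,"dy":0,"dz":0,"rx":0,"ry":0,"rz":0,"jaw":0.015},{"dx":0,"dy":0,"dz":0,"rx":0,"ry":0,"rz":0,"jaw":0.015},{"dx":0,"dy":0,"dz":0,"rx":0,"ry":0,"rz":0,"jaw":0.015}]' 25
python3 -m jog '[{"dx":0,"dy":-0.02,"dz":0,"rx":0,"ry":0,"rz":0,"jaw":0.015},{"dx":0,"dy":-0.04,"dz":0,"rx":0,"ry":0,"rz":0,"jaw":0.015},{"dx":0.02,"dy":-0.02,"dz":-0.01,"rx":0,"ry":0,"rz":0,"jaw":0.015},{"dx":0.04,"dy":0,"dz":-0.02,"rx":0,"ry":0,"rz":0,"jaw":0.015},{"dx":0.04,"dy":0,"dz":-0.02,"rx":0,"ry":0,"rz":0,"jaw":0.015},{"dx":0.04,"dy":0,"dz":-0.02,"rx":0,"ry":0,"rz":0,"jaw":0.015},{"dx":0.04,"dy":0,"dz":-0.02,"rx":0,"ry":0,"rz":0,"jaw":0.015},{"dx":0.04,"dy":0,"dz":-0.01,"rx":0,"ry":0,"rz":0,"jaw":0.015},{"dx":0.04,"dy":0,"dz":-0.01,"rx":0,"ry":0,"rz":0,"jaw":0.015},{"dx":0.036,"dy":0,"dz":-0.001,"rx":0,"ry":0,"rz":0,"jaw":0.015},{"dx":0,"dy":0,"dz":0,"rx":0,"ry":0,"rz":0,"jaw":0.015},{"dx":0,"dy":0,"dz":0,"rx":0,"ry":0,"rz":0,"jaw":0.015}]' 25
python3 - <<'E'
from h import *
s=arm.state();print(s["ee_pos"],s["grip_width"])
f=arm.grab_frame("wrist");cv2.imwrite("pics/w7.png",f["frame"][:,:,::-1])
E
```

```text
clock: 18.5
ee_pos: [395.6, -164.5, 14.5]
orientation: [0.501, 0.5, -0.499, -0.5]
contact_force: [-0.2, -0.3, 6.2]
grip_width: 25.4
clock: 19.7
ee_pos: [506.1, 132.4, 93.3]
orientation: [-0.5, -0.5, 0.5, 0.5]
contact_force: [-0.5, -0.9, -0.6]
grip_width: 25.3
[506.09652967 132.36829141  93.29411372] 25.289146915121343
```

View pics/w7.png

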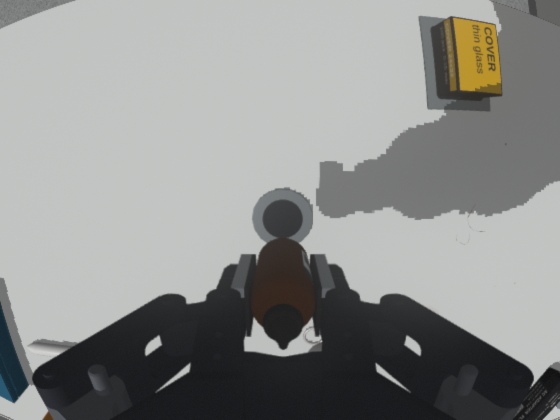

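```bash
python3 -m jog '[{"dx":0,"dy":0.03,"dz":0,"rx":0,"ry":0,"rz":0,"jaw":0.015},{"dx":0,"dy":0.02,"dz":0,"rx":0,"ry":0,"rz":0,"jaw":0.015},{"dx":0,"dy":0.015,"dz":0,"rx":0,"ry":0,"rz":0,"jaw":0.015},{"dx":0,"dy":0.008,"dz":0,"rx":0,"ry":0,"rz":0,"jaw":0.015},{"dx":0,"dy":0.003,"dz":0,"rx":0,"ry":0,"rz":0,"jaw":0.015},{"dx":0,"dy":0,"dz":0,"rx":0,"ry":0,"rz":0,"jaw":0.015},{"dx":0,"dy":0.001,"dz":0,"rx":0,"ry":0,"rz":0,"jaw":0.015},{"dx":0,"dy":0,"dz":0,"rx":0,"ry":0,"rz":0,"jaw":0.015},{"dx":0,"dy":0,"dz":0,"rx":0,"ry":0,"rz":0,"jaw":0.015}]' 25
```

```text
clock: 20.65
ee_pos: [507.0, 131.7, 17.5]
orientation: [0.501, 0.5, -0.499, -0.5]
contact_force: [-1.9, -2.3, 5.6]
grip_width: 25.1
```

```bash
python3 -m jog '[{"dx":0,"dy":0,"dz":0,"rx":0,"ry":0,"rz":0,"jaw":0.06},{"dx":0,"dy":0,"dz":0,"rx":0,"ry":0,"rz":0,"jaw":0.06},{"dx":0,"dy":0,"dz":0,"rx":0,"ry":0,"rz":0,"jaw":0.06},{"dx":0,"dy":0,"dz":0,"rx":0,"ry":0,"rz":0,"jaw":0.06},{"dx":0,"dy":-0.02,"dz":0,"rx":0,"ry":0,"rz":0,"jaw":0.06},{"dx":0,"dy":-0.03,"dz":0,"rx":0,"ry":0,"rz":0,"jaw":0.06},{"dx":0,"dy":-0.04,"dz":0,"rx":0,"ry":0,"rz":0,"jaw":0.06},{"dx":0,"dy":-0.04,"dz":0,"rx":0,"ry":0,"rz":0,"jaw":0.06},{"dx":-0.03,"dy":0,"dz":0.03,"rx":0,"ry":0,"rz":0,"jaw":0.06},{"dx":-0.03,"dy":0,"dz":0.03,"rx":0,"ry":0,"rz":0,"jaw":0.06},{"dx":-0.03,"dy":0,"dz":0.03,"rx":0,"ry":0,"rz":0,"jaw":0.06},{"dx":-0.03,"dy":0,"dz":0.03,"rx":0,"ry":0,"rz":0,"jaw":0.06},{"dx":-0.01,"dy":0,"dz":0.03,"rx":0,"ry":0,"rz":0,"jaw":0.06},{"dx":0,"dy":0,"dz":0,"rx":0,"ry":0,"rz":0,"jaw":0.06},{"dx":0,"dy":0,"dz":0,"rx":0,"ry":0,"rz":0,"jaw":0.06}]' 25
python3 - <<'E'
from h import *
import pickle
f=arm.grab_frame("top");g=arm.grab_frame("scene")
cv2.imwrite("pics/t2.png",cv2.resize(f["frame"][90:290,140:420,::-1],None,fx=2.8,fy=2.8,interpolation=cv2.INTER_CUBIC));cv2.imwrite("pics/s3.png",cv2.resize(g["frame"][120:330,150:430,::-1],None,fx=2.8,fy=2.8,interpolation=cv2.INTER_CUBIC))
for n,c,b in[("cup",(497,-321),(60,80)),("box",(380,268),(29,45)),("white",(383,-331),(60,110)),("brown",(506,132),(40,90))]:
    w=objs(f,c,50); q=w[(w[:,2]>b[0])&(w[:,2]<b[1])]
    print(n,c,len(q),q.mean(0).round(1),q.min(0).round(1),q.max(0).round(1))
E
```

```text
clock: 22.15
ee_pos: [356.3, 1.8, 146.8]
orientation: [0.501, 0.5, -0.499, -0.5]
contact_force: [0.1, -0.3, 0.1]
grip_width: 60.0
cup (497, -321) 524 [ 497.9 -320.4   69.3] [ 466.4 -352.7   60. ] [ 530.2 -289.3   78.2]
box (380, 268) 361 [379.3 265.9  35.8] [352.1 244.3  29.8] [407.9 287.1  41.6]
white (383, -331) 173 [ 385.2 -327.3   76.5] [ 369.4 -347.    60.4] [ 404.5 -312.6  102.4]
brown (506, 132) 79 [505.7 130.1  57.9] [494.3 120.2  43.3] [519.7 141.4  80.4]
```

View pics/t2.png

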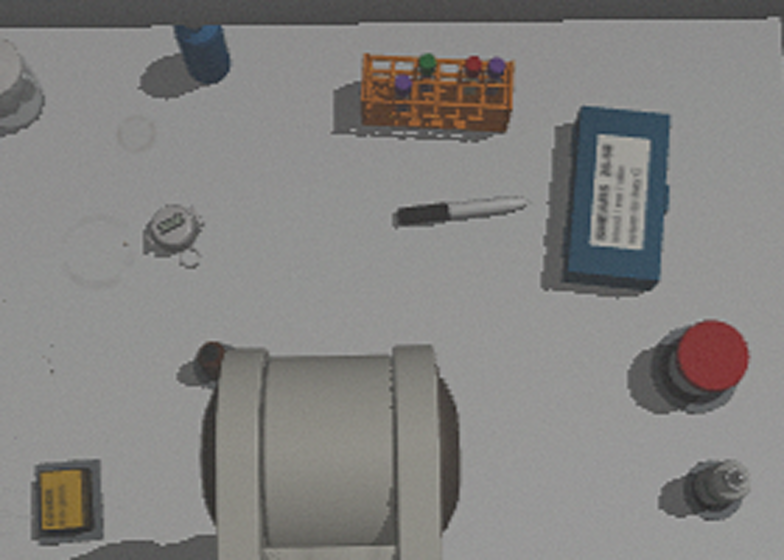

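View pics/s3.png

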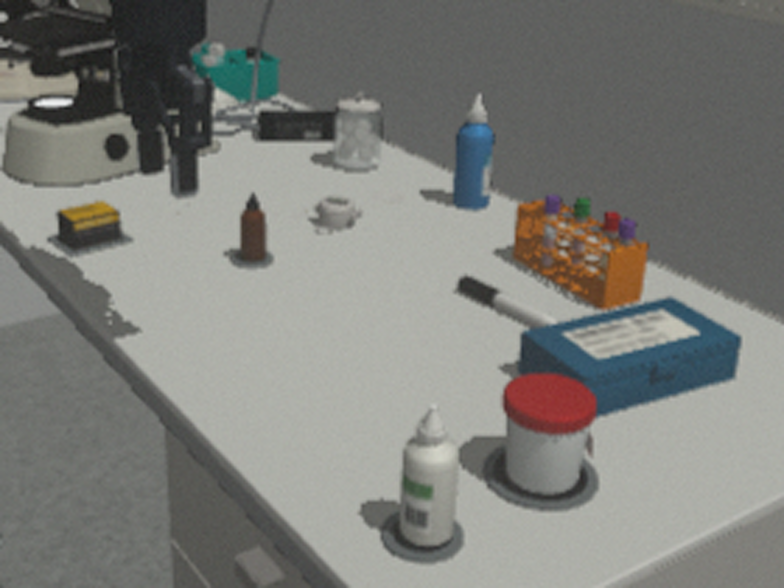

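```bash
python3 -c "
from cell import arm
print(arm.sign_off(),arm.state()['clock'])"
```

```text
the job is handed in; nothing more can be done
the job is handed in; nothing more can be done
```

All four things stand upright on their matching mats, released, and the job was handed in at about 22 s on the robot's clock, well inside the 104 s limit. No verdict was reported.

- **Positions:** top-camera depth readings, after everything was released, put each centre close to the middle of its silhouette:

| Thing | Distance from silhouette centre |
|---|---|
| Specimen cup | about 1 mm |
| Oil bottle | about 1.5 mm |
| Cardboard box | about 2.5 mm |
| White bottle | about 4 mm (tolerance 12 mm) |

- **Heights:** the cup and box tops are about 3 mm higher than before, which fits them resting on the mats. The bottles' heights were not checked to the millimetre.
- **Box alignment:** its yaw reads about 2.6° and the mat's rectangle about 5°, against a limit of about 11°.
- **Bystanders:** I did not measure the tally counter or slide box, but both look unmoved in the final pictures. The highest wrist force I saw was about 9 N.
- **Weaker check:** the arm partly covered the oil bottle in the last top view, so its position comes from fewer points. The scene picture shows it upright on its mat.
- **Odd reading:** an earlier top view put the cup 20 mm off. The arm was hiding part of the lid then, and the clear view afterwards put it right.

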